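# Gauge blade under the strap of a slotted guide jig

### The job

Check the slot of the wooden guide jig: first take the offcut that stands in its lane out and put it in the scrap tray, then slide the pointed gauge blade, point first, along the lane and under the strap until its square tail is flush with the open ends of the two rails, and leave it there. Leave the wide blade, the glue jar and the hand plane where they are.

Things in the scene. Friction and masses are not known exactly. Their poses are not given: they have to be found in the camera images.
- jig: Wooden guide jig screwed to the bench. Origin: on the bench top, midway between the open rail ends (mouth of the lane); +x runs along the lane into the jig, y across, z up. Two rails from x = 0 to 180 mm, each 24 mm wide, 11 mm tall, leave a lane 36 mm wide (y = -18 to 18 mm), floored by the bare bench. It is open at both ends; nothing in it stops the blade, which stays where the push ends.
- strap (a point): Top centre of the jig's strap, a wooden block lying across the rails: 60 mm along the lane (80 to 140 mm in from the mouth), 84 mm across, 24 mm tall, its top 35 mm above the bench. The gap under it is 36 mm wide and 11 mm high. Axes as the jig's.
- blade_mid (a point): Centre of the pointed gauge blade: a loose flat steel bar, 170 mm long, 32 mm wide, 8 mm thick, about 0.24 kg, lying flat on the bench. This point is half-way along, across and through it (4 mm above the bench). x runs along the blade towards its point, y across it, z up. The point end is a 90 degree wedge, 16 mm long; the tail end is square.
- blade_tip (a point): The very point of the pointed blade, 85 mm from its centre along its x, at half thickness.
- blade_tail (a point): Middle of the square tail end of the pointed blade, 85 mm behind its centre, at half thickness.
- offcut_mid (a point): Centre of the offcut: a loose pale wood block, 30 x 30 mm and 50 mm tall (centre 25 mm above the bench), about 35 g, standing in the lane between the rails close to the mouth, before the strap. z up along its height; its sides are parallel to the lane within about 3 degrees.
- tray: Scrap tray: open plywood box fixed to the bench, 130 mm along its x, 120 mm along its y, 35 mm tall, walls and floor 5 mm thick, empty. Origin: centre of its underside, on the bench.
- wide_mid (a point): Centre of the wide gauge blade, a bystander: flat steel bar 170 x 46 x 8 mm with both ends square, too wide for the lane. x along it, z up; it lies on the bench.
- jar: Glue jar, a bystander standing beside the jig: 50 mm across, 70 mm tall. Origin: centre of its underside.
- plane: Small hand plane, a bystander beside the jig: 120 mm along its x, 44 mm wide, about 60 mm tall. Origin: centre of its underside.
Not all that is in view belongs to the job. What is shaped like the jig but blue is not meant. Of the things shaped like the part that bears offcut_mid, the wooden one is meant.

How it is judged (in metres and radians):
On the way, in this order (a step that is already met when the one before it is completed fails the run):
1. the offcut is inside the scrap tray (x of offcut_mid in the frame of tray between -0.062 and 0.062 m and y of offcut_mid in the frame of tray between -0.057 and 0.057 m and z of offcut_mid in the frame of tray between 0 and 0.037 m), for 0.2 s.
2. the blade's point is in the lane and under the strap (x of blade_tip in the frame of jig between 0.085 and 0.19 m and y of blade_tip in the frame of jig between -0.018 and 0.018 m and height (world z) of blade_tip below 0.012 m), for 0.2 s.
At the end, for the whole second after the job is handed in: The pointed blade lies flat in the lane, point first and under the strap, the middle of its tail within 4 mm of the line of the rail ends (in or out) and within 4 mm of the middle of the lane; the offcut lies or stands inside the scrap tray (all of step 1 and x of blade_tail in the frame of jig between -0.004 and 0.004 m and y of blade_tail in the frame of jig between -0.004 and 0.004 m and x of blade_tip in the frame of jig between 0.16 and 0.18 m and y of blade_tip in the frame of jig between -0.004 and 0.004 m and height (world z) of blade_tail below 0.009 m); the robot touches nothing.
It fails at once if the wide blade, the jar or the plane is moved more than 30 mm or the jar or plane is tipped over (distance of any of wide_mid, jar, plane from where it was at the start of the episode above 0.03 m or angle between any of jar, plane's own z axis and vertical above 0.5 rad).
It also fails if it takes over 72 s, if anything falls off the work surface, if the arm or the gripper's body presses on something with over 40 N, if the wrist force passes 120 N, or if a joint passes its speed limit or range.

### The arm

A 6-joint arm with a two-finger parallel gripper is mounted at the origin on the work surface. World frame = base frame: x ahead of the robot, y to its left, z up, the work surface at z = 0. Lengths are in mm, angles in degrees, forces in N, time in s.
With the tool pointing down it reaches from about 300 to 775 mm from the base axis. Payload 14.6 kg.
Tool frame: the origin (TCP) lies at the very end of the fingers, on their centre line; the grasp point (between the pads) lies 19 mm behind it; z points along the fingers, y is the line along which they close (so a half turn about z gives the same grasp; the last joint's range is limited). The gripper opens to 94 mm and grips with 3 to 60 N. Pads are 16 mm wide; open, the fingers measure 119 mm over their backs; the gripper's body (75 mm by 177 mm) begins 78 mm behind the grasp point.
Start: joints at [-80.306, 17.183, 87.147, -0, 75.671, -3.816], TCP at [128.485, -534.772, 205.446] pointing down, gripper open.
Joint ranges: [-173.82, 173.82], [-45.26, 126.66], [13.44, 144.39], [-59.66, 239.66], [0, 175.72], [-146.38, 146.38]. Speed limits (degrees/s): [127.2, 127.2, 147.25, 180, 180, 180].

### API

Orientations are given as a 3x3 rotation matrix whose columns are the frame's x, y, z axes.
In Python, from rig import * gives the robot as it stands.
- The arm moves only by the tool drive_tool, never from a script. Its argument "commands" is a list of rows, each an object of numbers: "tx", "ty", "tz": the shift along the tool's x, y, z in mm; "ax", "ay", "az": the turn, a rotation vector about the tool's x, y, z in degrees. A call has 1 to 8 rows; each row is the pose to reach, as a shift and turn from the pose commanded when the call began, along the tool's axes at that moment; what a row does not reach only later rows make up. A row lasts 1/8 s, in which the tool goes at most 62.5 mm and 10.7 degrees, less where a joint would pass 70% of its speed; a pose out of reach is approached as far as the arm can. A call with a gripper value outside its range is refused whole. "fingers" is the closure, from -1 (fully open) to 1 (shut), so that 0 is half open, set as the call begins (left out, the last holds). The fingers move at their own pace and stop on an object; "newtons" is the grip in N (left out, the last holds). Time passes only in rows, so rows that repeat a pose let the fingers close. It gives the time, the measured TCP pose, the force, the opening and the grip force at its end, in the units of the state.
- observe(): the state, without advancing time (a new reading comes with each control period).
- camera(name): name is "scene" or "top" or "wrist"; returns the picture (384x512x3 uint8, red, green, blue); there is no depth.
- camera_params(name): a dict with "mtx" (3x3 intrinsics, pixels), "R" (3x3) and "t" (3): a world point X has camera coordinates R X + t. Camera axes: x right, y down, z forward; pixel columns grow to the right and rows downward; lengths in mm; the calibration is good to about 2 mm. A picture is of the moment at which its call begins: read the wrist's pose just before it. camera_params takes no time and is no camera call; for the wrist camera it gives the pose at the moment of the call.
- sign_off(): hands the job in; it is judged then, once.
Trained networks look in the newest picture that a camera, given by its name, has taken for a name from the list of things; names that differ only in an ending like _2 or _b are one class to them, and where a whole thing is asked for, a point or a joint stands for the part that bears it (a point fixed in the world has none). Each returns a list of dicts, best first, with "confidence" (0 to 1); they miss things now and then, are a little off and sometimes report something else, mostly with a low value. They report only what shows in the picture. A call takes as long as a camera call. They do not tell look-alikes from the thing itself.
- find_in(camera, target): "location" ([x, y, z] in mm, in world coordinates, good to about 4 mm: the middle of the surface that is visible of it).
- masks_of(camera, target): "mask" (384x512 bool, what is visible of it).
The state is a dict: "t": time; "qpos": joint angles; "dq": joint speeds; "joint_torque": joint torques, N m; "tcp_pos": TCP position; "orientation": TCP orientation; "force": force on the tool from outside, world axes, zero at the start; "torque": the same for the moment, N m; "finger_gap": finger opening in mm; "gripper_force": force on a finger pad.
Only numpy, scipy, OpenCV 4.12 (cv2) and the standard library are available. Lean on these libraries where they do the work, as an engineer would, in place of code of your own. Each camera call takes 0.05 s, during which the arm holds its last target. There are 200 camera calls.

## Working session

There is one attempt and no reset: what is moved stays moved. The work goes in short steps, Python scripts to look and compute and a tool call to move; the robot and the scene stay as the last step left them, time stands still between calls to the robot, and variables do not carry over. Pictures are saved under pics/ and viewed, at most 10 in all, crops included, and the job is handed in when it is done.

Besides the shell and the picture viewer there is one more tool, called after "Call:" by a JSON object that holds its "fn" and its "kwargs", one argument or row to a line. drive_tool: Moves the arm, as the interface text tells. Its arguments: {"type":"object","properties":{"commands":{"type":"array","items":{"type":"object","properties":{"tx":{"type":"number"},"ty":{"type":"number"},"tz":{"type":"number"},"ax":{"type":"number"},"ay":{"type":"number"},"az":{"type":"number"}}}},"fingers":{"type":"number"},"newtons":{"type":"number"}},"required":["commands"]}

```bash
mkdir -p pics; cat > h.py <<'E'
from rig import *
import numpy as np, cv2
def save(c,n):
    im=camera(c); cv2.imwrite(f'pics/{n}.png',im[:,:,::-1]); return im
def pix2w(c,uv,z,p=None):
    p=p or camera_params(c); K,R,t=map(np.array,(p['mtx'],p['R'],p['t']))
    C=-R.T@t; d=R.T@np.linalg.solve(K,[uv[0],uv[1],1.]); return C+d*(z-C[2])/d[2]
E
python3 - <<'E'
from h import *
a=save('top','top0'); b=save('scene','sc0')
cv2.imwrite('pics/both.png',cv2.resize(np.vstack([a,b])[:,:,::-1],(400,600)))
for n in ['jig','strap','blade_mid','offcut_mid','tray','wide_mid','jar','plane']:
    for r in find_in('top',n)[:3]: print(n,round(r['confidence'],2),np.round(r['location']))
p=camera_params('top');print(np.round(-np.array(p['R']).T@p['t']));print(observe()['t'])
E
```

```text
jig 0.76 [524. 144.  14.]
jig 0.69 [671. -52.  11.]
strap 0.9 [674. -52.   9.]
strap 0.63 [520. 145.   8.]
blade_mid 0.72 [ 425. -302.    8.]
offcut_mid 0.57 [506.  79.  52.]
offcut_mid 0.4 [393. -20.  49.]
tray 0.94 [490. 391.   5.]
wide_mid 0.78 [ 588. -278.   11.]
jar 0.57 [614. 115.  72.]
plane 0.65 [418. 155.  35.]
[ 328.   -7. 1124.]
0.5
```

View pics/top0.png

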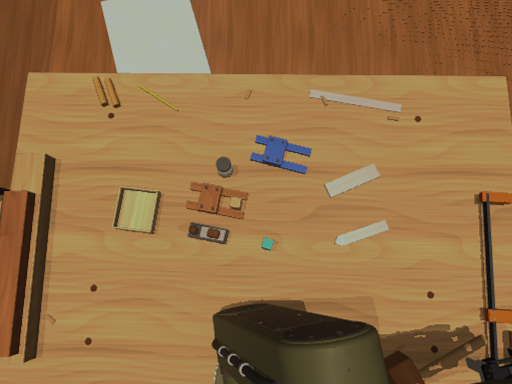

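View pics/sc0.png

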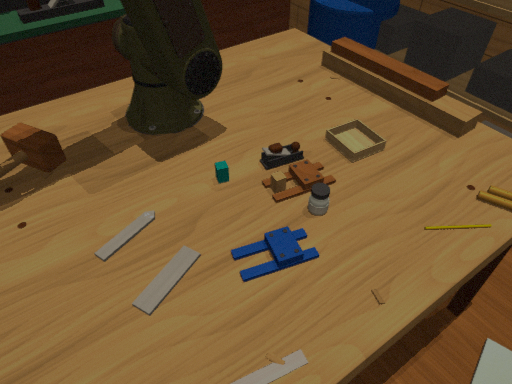

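The top view shows the wooden jig with its strap at (210,198) and the offcut at (235,203), so the mouth faces right (world -y). The pointed blade runs from its tip (338,241) to its tail (388,226), and the tray is at (137,210). The blue jig and the teal block are decoys. The scene view agrees.

```bash
python3 - <<'E'
from h import *
a=camera('top')
for n in ['jig','blade_mid','offcut_mid','tray','strap','jar','plane']:
    for r in masks_of('top',n)[:3]:
        m=r['mask'].astype(np.uint8); 
        if not m.any(): continue
        c,s,ang=cv2.minAreaRect(cv2.findNonZero(m)); z={'jig':11,'blade_mid':8,'offcut_mid':50,'tray':35,'strap':35,'jar':70,'plane':40}[n]
        box=cv2.boxPoints((c,s,ang)); print(n,round(r['confidence'],2),m.sum(),np.round(c),[np.round(pix2w('top',q,z)[:2]).tolist() for q in box])
p=camera_params('wrist');o=observe();R=np.array(o['orientation'])
print(R.round(3));C=-np.array(p['R']).T@p['t'];print('cam in tool',(R.T@(C-o['tcp_pos'])).round(1),(R.T@np.array(p['R']).T).round(3),np.array(p['mtx']).round(1).tolist())
E
```

```text
jig 0.78 1177 [280. 153.] [[654.0, 40.0], [748.0, 18.0], [701.0, -159.0], [609.0, -135.0]]
jig 0.74 1116 [216. 199.] [[497.0, 235.0], [588.0, 222.0], [554.0, 43.0], [465.0, 59.0]]
blade_mid 0.84 628 [360. 233.] [[416.0, -217.0], [474.0, -378.0], [441.0, -388.0], [383.0, -227.0]]
blade_mid 0.3 272 [224. 166.] [[635.0, 159.0], [673.0, 124.0], [629.0, 80.0], [591.0, 115.0]]
offcut_mid 0.46 123 [266. 244.] [[405.0, -2.0], [406.0, -34.0], [374.0, -35.0], [373.0, -3.0]]
tray 0.73 1894 [136. 209.] [[428.0, 449.0], [567.0, 442.0], [548.0, 305.0], [410.0, 315.0]]
strap 0.96 1087 [281. 152.] [[649.0, 36.0], [739.0, 14.0], [693.0, -155.0], [605.0, -131.0]]
strap 0.47 259 [224. 166.] [[629.0, 154.0], [665.0, 121.0], [622.0, 78.0], [587.0, 111.0]]
jar 0.56 246 [224. 166.] [[643.0, 136.0], [643.0, 91.0], [588.0, 90.0], [587.0, 134.0]]
plane 0.77 641 [207. 233.] [[408.0, 220.0], [456.0, 211.0], [430.0, 94.0], [382.0, 104.0]]
[[ 0.972  0.234  0.   ]
 [ 0.234 -0.972 -0.   ]
 [ 0.     0.    -1.   ]]
cam in tool [  74.2   -0.7 -178.7] [[ 0.001 -0.967 -0.253]
 [ 1.     0.001  0.001]
 [-0.001 -0.253  0.967]] [[309.8, 0.0, 258.3], [0.0, 309.8, 189.0], [0.0, 0.0, 1.0]]
```

```bash
cat >> h.py <<'E'
def go(x,y,z,yaw):
    o=observe();R=np.array(o['orientation']);d=R.T@(np.array([x,y,z])-o['tcp_pos'])
    cy=np.degrees(np.arctan2(R[1,0],R[0,0]))
    print('shift',d.round(1),'az',round((cy-yaw+180)%360-180,2),'rows',round(np.linalg.norm(d)/62.5,1),'tilt',(R[:,2]*57.3).round(2)[:2],'t',o['t'],'yaw',round(cy,2))
E
python3 -c "
from h import *
go(525,135,170,79.5)"
```

```text
shift [ 542.  -558.6   35.4] az -65.99 rows 12.5 tilt [ 0. -0.] t 0.9 yaw 13.51
```

Call:
{"fn": "drive_tool", "kwargs": {
  "commands": [
    {"tx":542,"ty":-559,"tz":35,"az":-66},
    {"tx":542,"ty":-559,"tz":35,"az":-66},
    {"tx":542,"ty":-559,"tz":35,"az":-66},
    {"tx":542,"ty":-559,"tz":35,"az":-66},
    {"tx":542,"ty":-559,"tz":35,"az":-66},
    {"tx":542,"ty":-559,"tz":35,"az":-66},
    {"tx":542,"ty":-559,"tz":35,"az":-66},
    {"tx":542,"ty":-559,"tz":35,"az":-66}
  ],
  "fingers": -1
}}

```text
schema error: expected keys tx, ty, tz, ax, ay, az
```

```bash
python3 -c "
from h import *
go(525,135,170,79.5)"
```

```text
shift [ 542.  -558.6   35.4] az -65.99 rows 12.5 tilt [ 0. -0.] t 0.9 yaw 13.51
```

Call:
{"fn": "drive_tool", "kwargs": {
  "commands": [
    {"tx":542,"ty":-559,"tz":35,"ax":0,"ay":0,"az":-66},
    {"tx":542,"ty":-559,"tz":35,"ax":0,"ay":0,"az":-66},
    {"tx":542,"ty":-559,"tz":35,"ax":0,"ay":0,"az":-66},
    {"tx":542,"ty":-559,"tz":35,"ax":0,"ay":0,"az":-66},
    {"tx":542,"ty":-559,"tz":35,"ax":0,"ay":0,"az":-66},
    {"tx":542,"ty":-559,"tz":35,"ax":0,"ay":0,"az":-66},
    {"tx":542,"ty":-559,"tz":35,"ax":0,"ay":0,"az":-66},
    {"tx":542,"ty":-559,"tz":35,"ax":0,"ay":0,"az":-66}
  ],
  "fingers": -1
}}

```text
t: 1.9
tcp_pos: [383.6, -103.0, 183.3]
orientation: [[0.182, 0.983, 0.001], [0.983, -0.182, -0.0], [-0.0, 0.001, -1.0]]
force: [0.4, -1.2, 0.5]
finger_gap: 94.1
gripper_force: 0.0
```

```bash
python3 -c "
from h import *
go(525,135,170,79.5)"
```

```text
shift [259.7  95.8  13.4] az 0.03 rows 4.4 tilt [ 0.06 -0.02] t 1.9 yaw 79.53
```

Call:
{"fn": "drive_tool", "kwargs": {
  "commands": [
    {"tx":260,"ty":96,"tz":13,"ax":0,"ay":0,"az":0},
    {"tx":260,"ty":96,"tz":13,"ax":0,"ay":0,"az":0},
    {"tx":260,"ty":96,"tz":13,"ax":0,"ay":0,"az":0},
    {"tx":260,"ty":96,"tz":13,"ax":0,"ay":0,"az":0},
    {"tx":260,"ty":96,"tz":13,"ax":0,"ay":0,"az":0},
    {"tx":260,"ty":96,"tz":13,"ax":0,"ay":0,"az":0}
  ]
}}

```text
t: 2.65
tcp_pos: [524.7, 134.6, 169.4]
orientation: [[0.18, 0.984, -0.001], [0.984, -0.18, -0.0], [-0.0, -0.001, -1.0]]
force: [-0.3, -0.3, 0.0]
finger_gap: 93.8
gripper_force: 0.0
```

```bash
python3 - <<'E'
from h import *
p=camera_params('wrist');a=save('wrist','w0')
cv2.imwrite('pics/w0b.png',cv2.resize(a[:,:,::-1],(800,600)))
for n,z in [('jig',11),('strap',35),('offcut_mid',50)]:
    for r in find_in('wrist',n)[:2]: print(n,round(r['confidence'],2),np.round(r['location']))
import pickle;pickle.dump(p,open('w0.pkl','wb'))
go(525,135,170,79.5)
E
```

```text
jig 0.77 [529. 155.  36.]
jig 0.61 [673.  -5.  12.]
strap 0.97 [522. 153.  36.]
strap 0.82 [674. -12.   6.]
offcut_mid 0.8 [508.  92.  51.]
offcut_mid 0.74 [391. -24.  46.]
shift [2.7 0.2 0.2] az -0.05 rows 0.0 tilt [ 0.01 -0.  ] t 2.85 yaw 79.45
```

View pics/w0b.png

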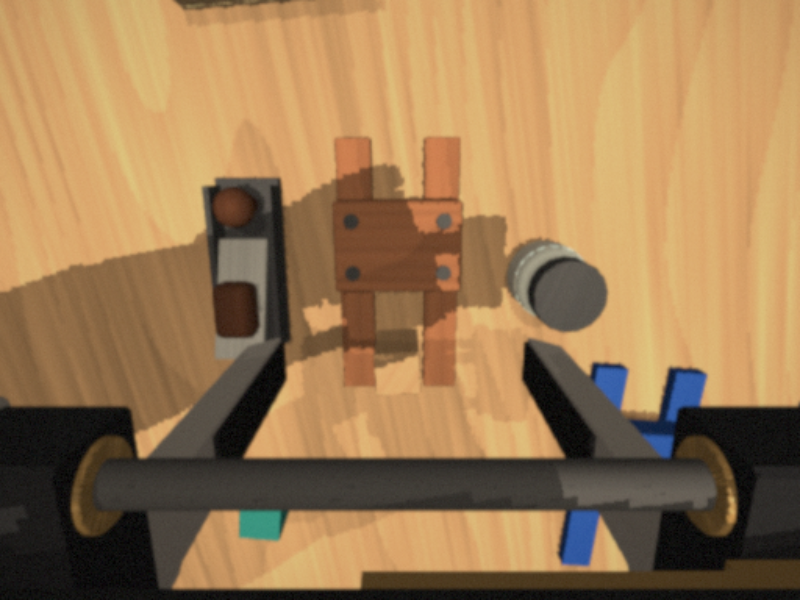

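The lane and strap are aligned with the view. The rail mouth ends are at y≈385 (x 345–375 and 423–455), and the far ends at y≈138. The pale offcut is faint, somewhere near (398,350), so I'll zoom in on it.

```bash
python3 - <<'E'
from h import *
import pickle;p=pickle.load(open('w0.pkl','rb'))
a=cv2.imread('pics/w0.png'); s=.64
for q,z in [((345,385),11),((375,385),11),((423,385),11),((455,385),11),((335,138),11),((370,138),11),((424,138),11),((461,138),11)]:
    print(q,pix2w('wrist',(q[0]*s,q[1]*s),z,p).round(1))
c=cv2.resize(a[170:260,200:310],(770,630)[:2],interpolation=cv2.INTER_CUBIC)[:600]
for r in masks_of('wrist','offcut_mid')[:2]:
    m=r['mask'].astype(np.uint8);ys,xs=np.nonzero(m);print(r['confidence'],xs.min(),xs.max(),ys.min(),ys.max())
    R=cv2.minAreaRect(cv2.findNonZero(m));print(R,pix2w('wrist',R[0],50,p).round(1))
cv2.imwrite('pics/w0c.png',cv2.convertScaleAbs(c,alpha=1.3))
E
```

```text
(345, 385) [466.5  59.6  11. ]
(375, 385) [488.8  55.5  11. ]
(423, 385) [524.6  49.   11. ]
(455, 385) [548.4  44.7  11. ]
(335, 138) [497.2 235.   11. ]
(370, 138) [520.1 230.8  11. ]
(424, 138) [555.3 224.4  11. ]
(461, 138) [579.5 220.   11. ]
0.82 153 183 328 346
((168.0, 337.0), (18.0, 30.0), 90.0) [392.3 -22.1  50. ]
0.72 239 268 210 252
((253.5, 231.0), (42.0, 29.0), 90.0) [511.6  87.6  50. ]
```

View pics/w0c.png

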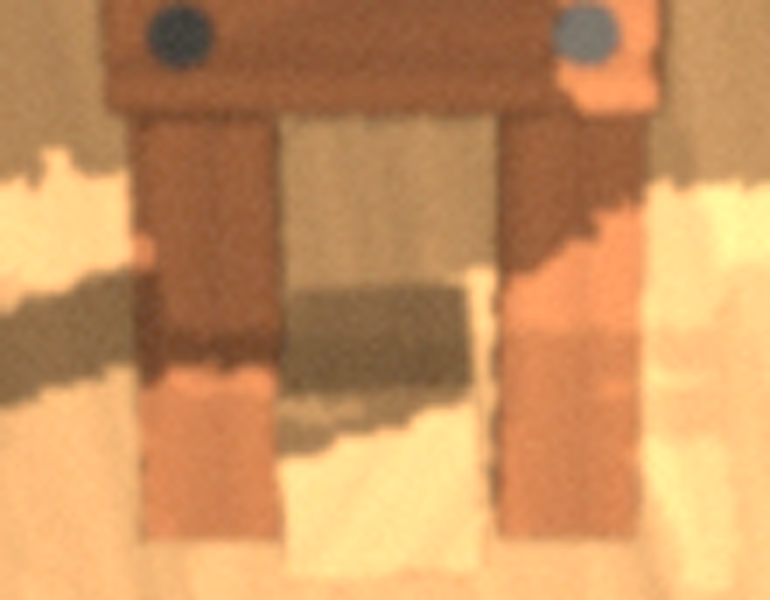

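The crop shows the offcut's strap-facing side in dark (rows 285–390) and its pale top (rows 390–575, columns 278–480).

```bash
python3 - <<'E'
from h import *
import pickle;p=pickle.load(open('w0.pkl','rb'))
f=lambda x,y:(200+x/7,170+y/7)
M=np.array([507,52.2]);d=np.array([np.cos(np.radians(79.8)),np.sin(np.radians(79.8))]);n=np.array([-d[1],d[0]])
for q,z in [((375,285),0),((278,390),50),((468,390),50),((280,575),50),((482,575),50),((378,483),50),((190,540),11),((570,540),11),((205,110),11)]:
    w=pix2w('wrist',f(*q),z,p);v=w[:2]-M;print(q,w.round(1),'jig',(v@d).round(1),(v@n).round(1))
go(511,80,60,79.8)
E
```

```text
(375, 285) [511.9  92.7   0. ] jig 40.7 2.4
(278, 390) [498.8  95.8  50. ] jig 41.5 15.8
(468, 390) [526.2  90.8  50. ] jig 41.4 -12.0
(280, 575) [493.3  66.7  50. ] jig 11.8 16.0
(482, 575) [523.1  61.3  50. ] jig 11.8 -14.3
(378, 483) [510.5  78.7  50. ] jig 26.7 1.2
(190, 540) [473.7  57.3  11. ] jig -0.9 33.7
(570, 540) [536.9  45.8  11. ] jig -1.0 -30.5
(205, 110) [491.3 130.3  11. ] jig 74.0 29.2
shift [-54.   -3.5 110.3] az -0.36 rows 2.0 tilt [ 0.02 -0.  ] t 2.9 yaw 79.44
```

Call:
{"fn": "drive_tool", "kwargs": {
  "commands": [
    {"tx":-55.5,"ty":-3,"tz":60,"ax":0,"ay":0,"az":-0.4},
    {"tx":-55.5,"ty":-3,"tz":100,"ax":0,"ay":0,"az":-0.4},
    {"tx":-55.5,"ty":-3,"tz":130,"ax":0,"ay":0,"az":-0.4},
    {"tx":-55.5,"ty":-3,"tz":154,"ax":0,"ay":0,"az":-0.4},
    {"tx":-55.5,"ty":-3,"tz":154,"ax":0,"ay":0,"az":-0.4}
  ]
}}

```text
t: 3.52
tcp_pos: [510.5, 78.6, 15.1]
orientation: [[0.176, 0.984, -0.003], [0.984, -0.176, -0.0], [-0.001, -0.002, -1.0]]
force: [0.2, 0.1, -0.0]
finger_gap: 93.9
gripper_force: 0.0
```

Call:
{"fn": "drive_tool", "kwargs": {
  "commands": [
    {"tx":0,"ty":0,"tz":0,"ax":0,"ay":0,"az":0},
    {"tx":0,"ty":0,"tz":0,"ax":0,"ay":0,"az":0},
    {"tx":0,"ty":0,"tz":0,"ax":0,"ay":0,"az":0},
    {"tx":0,"ty":0,"tz":0,"ax":0,"ay":0,"az":0},
    {"tx":0,"ty":0,"tz":0,"ax":0,"ay":0,"az":0},
    {"tx":0,"ty":0,"tz":0,"ax":0,"ay":0,"az":0}
  ],
  "fingers": 1,
  "newtons": 15
}}

```text
t: 4.28
tcp_pos: [511.5, 79.3, 16.0]
orientation: [[0.175, 0.985, -0.0], [0.985, -0.175, -0.0], [-0.0, -0.0, -1.0]]
force: [-0.2, -0.5, -0.4]
finger_gap: 37.3
gripper_force: 0.0
```

Call:
{"fn": "drive_tool", "kwargs": {
  "commands": [
    {"tx":0,"ty":0,"tz":0,"ax":0,"ay":0,"az":0},
    {"tx":0,"ty":0,"tz":0,"ax":0,"ay":0,"az":0},
    {"tx":0,"ty":0,"tz":0,"ax":0,"ay":0,"az":0},
    {"tx":0,"ty":0,"tz":-40,"ax":0,"ay":0,"az":0},
    {"tx":0,"ty":0,"tz":-80,"ax":0,"ay":0,"az":0},
    {"tx":0,"ty":0,"tz":-110,"ax":0,"ay":0,"az":0}
  ]
}}

```text
t: 5.03
tcp_pos: [511.6, 79.3, 127.7]
orientation: [[0.175, 0.985, 0.001], [0.985, -0.175, 0.0], [0.0, 0.001, -1.0]]
force: [0.3, 0.7, 1.1]
finger_gap: 30.1
gripper_force: 14.9
```

```bash
python3 - <<'E'
from h import *
go(490,380,126,79.8)
for r in find_in('scene','tray')[:2]+find_in('top','tray')[:1]: print(r)
E
```

```text
shift [292.2 -74.    1.7] az 0.11 rows 4.8 tilt [0.07 0.01] t 5.025 yaw 79.91
{'location': [485.9, 384.2, 15.0], 'confidence': 0.74}
{'location': [486.9, 390.8, 7.1], 'confidence': 0.83}
```

Call:
{"fn": "drive_tool", "kwargs": {
  "commands": [
    {"tx":292,"ty":-72,"tz":0,"ax":0,"ay":0,"az":0},
    {"tx":292,"ty":-72,"tz":0,"ax":0,"ay":0,"az":0},
    {"tx":292,"ty":-72,"tz":0,"ax":0,"ay":0,"az":0},
    {"tx":292,"ty":-72,"tz":0,"ax":0,"ay":0,"az":0},
    {"tx":292,"ty":-72,"tz":0,"ax":0,"ay":0,"az":0},
    {"tx":292,"ty":-72,"tz":50,"ax":0,"ay":0,"az":0},
    {"tx":292,"ty":-72,"tz":85,"ax":0,"ay":0,"az":0},
    {"tx":292,"ty":-72,"tz":103,"ax":0,"ay":0,"az":0}
  ]
}}

```text
t: 6.12
tcp_pos: [490.6, 378.7, 20.0]
orientation: [[0.175, 0.985, -0.003], [0.985, -0.175, -0.002], [-0.003, -0.003, -1.0]]
force: [-6.5, -0.5, 21.9]
finger_gap: 30.0
gripper_force: 15.0
```

Call:
{"fn": "drive_tool", "kwargs": {
  "commands": [
    {"tx":0,"ty":0,"tz":1,"ax":0,"ay":0,"az":0},
    {"tx":0,"ty":0,"tz":1,"ax":0,"ay":0,"az":0},
    {"tx":0,"ty":0,"tz":1,"ax":0,"ay":0,"az":0},
    {"tx":0,"ty":0,"tz":1,"ax":0,"ay":0,"az":0}
  ],
  "fingers": -0.06
}}

```text
t: 6.62
tcp_pos: [492.1, 379.5, 22.8]
orientation: [[0.175, 0.985, 0.001], [0.985, -0.175, 0.001], [0.001, 0.001, -1.0]]
force: [0.8, -0.2, -0.0]
finger_gap: 49.8
gripper_force: 0.0
```

Call:
{"fn": "drive_tool", "kwargs": {
  "commands": [
    {"tx":0,"ty":0,"tz":-40,"ax":0,"ay":0,"az":0},
    {"tx":0,"ty":0,"tz":-100,"ax":0,"ay":0,"az":0},
    {"tx":0,"ty":0,"tz":-120,"ax":0,"ay":0,"az":0}
  ]
}}

```text
t: 7.0
tcp_pos: [492.8, 380.1, 146.5]
orientation: [[0.175, 0.985, 0.005], [0.985, -0.175, 0.003], [0.004, 0.004, -1.0]]
force: [-0.4, 0.2, -0.1]
finger_gap: 50.1
gripper_force: 0.0
```

```bash
python3 - <<'E'
from h import *
a=save('scene','sc1');b=save('top','top1')
cv2.imwrite('pics/sc1c.png',cv2.resize(np.hstack([a[70:230,250:420],b[150:310,60:230]])[:,:,::-1],(800,400)))
for c in('top','scene'):
  for r in find_in(c,'offcut_mid')[:3]: print(c,r)
go(430,-302,140,110)
E
```

```text
top {'location': [427.0, -299.8, 9.2], 'confidence': 0.65}
top {'location': [489.2, 369.2, 57.0], 'confidence': 0.63}
scene {'location': [398.4, -25.4, 34.5], 'confidence': 0.78}
scene {'location': [497.1, 364.0, 36.1], 'confidence': 0.5}
shift [-681.4   58.8    1.6] az -30.09 rows 10.9 tilt [-0.03 -0.02] t 7.2 yaw 79.91
```

View pics/sc1c.png

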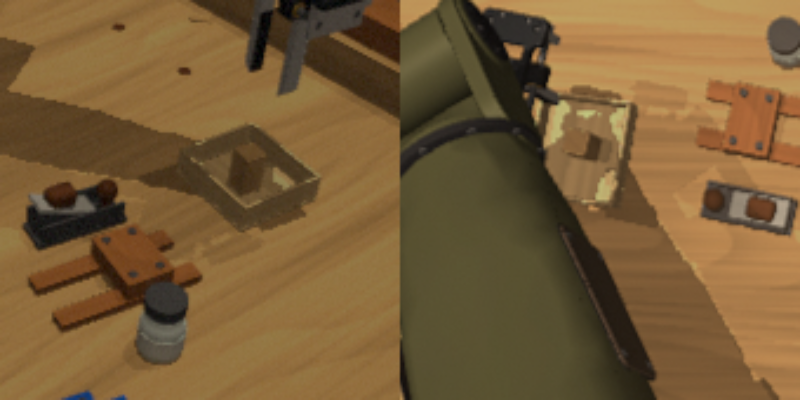

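The two crops show the offcut standing inside the tray and the lane now clear. Next is the blade.

Call:
{"fn": "drive_tool", "kwargs": {
  "commands": [
    {"tx":-681,"ty":59,"tz":-20,"ax":0,"ay":0,"az":-30},
    {"tx":-681,"ty":59,"tz":-20,"ax":0,"ay":0,"az":-30},
    {"tx":-681,"ty":59,"tz":-20,"ax":0,"ay":0,"az":-30},
    {"tx":-681,"ty":59,"tz":-20,"ax":0,"ay":0,"az":-30},
    {"tx":-681,"ty":59,"tz":-20,"ax":0,"ay":0,"az":-30},
    {"tx":-681,"ty":59,"tz":-20,"ax":0,"ay":0,"az":-30},
    {"tx":-681,"ty":59,"tz":-20,"ax":0,"ay":0,"az":-30},
    {"tx":-681,"ty":59,"tz":-20,"ax":0,"ay":0,"az":-30}
  ]
}}

```text
t: 8.2
tcp_pos: [446.1, -118.6, 155.3]
orientation: [[-0.341, 0.94, -0.002], [0.94, 0.341, 0.001], [0.001, -0.002, -1.0]]
force: [1.3, 0.2, -0.5]
finger_gap: 49.8
gripper_force: 0.0
```

```bash
python3 -c "
from h import *
go(430,-302,165,110)"
```

```text
shift [-166.9  -77.6   -9.8] az -0.09 rows 2.9 tilt [-0.11  0.04] t 8.2 yaw 109.91
```

Call:
{"fn": "drive_tool", "kwargs": {
  "commands": [
    {"tx":-167,"ty":-78,"tz":-10,"ax":0,"ay":0,"az":0},
    {"tx":-167,"ty":-78,"tz":-10,"ax":0,"ay":0,"az":0},
    {"tx":-167,"ty":-78,"tz":-10,"ax":0,"ay":0,"az":0},
    {"tx":-167,"ty":-78,"tz":-10,"ax":0,"ay":0,"az":0},
    {"tx":-167,"ty":-78,"tz":-10,"ax":0,"ay":0,"az":0},
    {"tx":-167,"ty":-78,"tz":-10,"ax":0,"ay":0,"az":0}
  ],
  "fingers": -1
}}

```text
t: 8.95
tcp_pos: [430.8, -299.2, 166.1]
orientation: [[-0.342, 0.94, -0.001], [0.94, 0.342, 0.001], [0.001, -0.0, -1.0]]
force: [-0.3, -0.1, 0.0]
finger_gap: 93.8
gripper_force: 0.0
```

```bash
python3 - <<'E'
from h import *
p=camera_params('wrist');a=save('wrist','w1')
cv2.imwrite('pics/w1b.png',cv2.resize(a[:,:,::-1],(800,600)))
for r in masks_of('wrist','blade_mid')[:2]:
    m=r['mask'].astype(np.uint8);ys,xs=np.nonzero(m)
    c,s,an=cv2.minAreaRect(cv2.findNonZero(m));b=cv2.boxPoints((c,s,an))
    print(round(r['confidence'],2),c,s,an,pix2w('wrist',c,8,p).round(1),[pix2w('wrist',q,8,p).round(1)[:2].tolist() for q in b],b.round().tolist())
    for f in (np.argmin(ys),np.argmax(ys)): print(xs[f],ys[f],pix2w('wrist',(xs[f],ys[f]),8,p).round(1))
go(430,-302,165,110)
E
```

```text
0.84 (253.5, 173.5) (147.0, 29.0) 90.0 [ 425.5 -297.3    8. ] [[384.7, -228.8], [413.1, -218.4], [471.6, -374.9], [439.4, -386.6]] [[239.0, 100.0], [268.0, 100.0], [268.0, 247.0], [239.0, 247.0]]
252 100 [ 397.4 -224.1    8. ]
242 247 [ 442.8 -385.4    8. ]
shift [-2.1 -1.8  1.5] az -0.0 rows 0.1 tilt [-0.  0.] t 9.05 yaw 110.0
```

View pics/w1b.png

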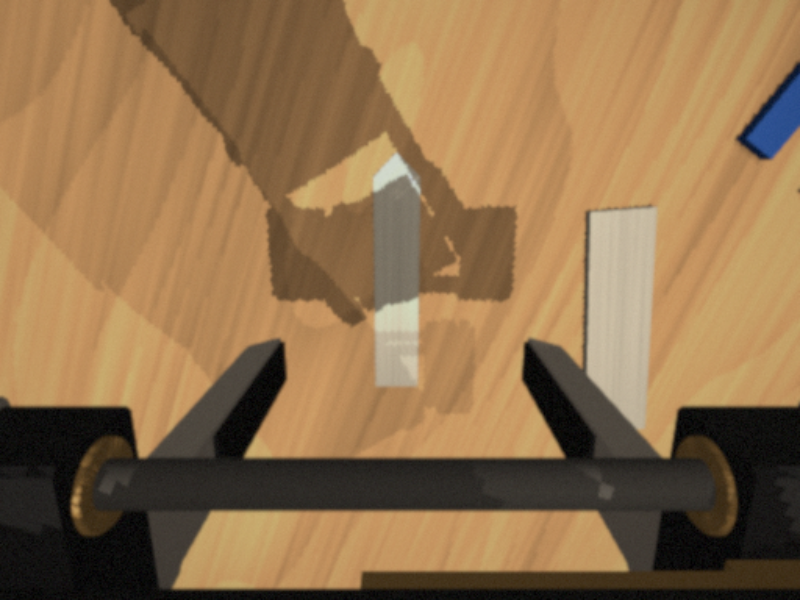

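The pointed blade's tip is at (397,155) and its tail at (397,385). It is aligned with the tool's x axis, and the wide blade is well clear. I'll grip it 15 mm behind its centre.

```bash
python3 -c "
from h import *
go(431.4,-316.5,3,110.1)"
```

```text
shift [-16.2  -5.4 163.5] az -0.1 rows 2.6 tilt [-0.  0.] t 9.05 yaw 110.0
```

Call:
{"fn": "drive_tool", "kwargs": {
  "commands": [
    {"tx":-16,"ty":-5,"tz":60,"ax":0,"ay":0,"az":0},
    {"tx":-16,"ty":-5,"tz":110,"ax":0,"ay":0,"az":0},
    {"tx":-16,"ty":-5,"tz":145,"ax":0,"ay":0,"az":0},
    {"tx":-16,"ty":-5,"tz":156,"ax":0,"ay":0,"az":0},
    {"tx":-16,"ty":-5,"tz":161,"ax":0,"ay":0,"az":0},
    {"tx":-16,"ty":-5,"tz":163.5,"ax":0,"ay":0,"az":0},
    {"tx":-16,"ty":-5,"tz":163.5,"ax":0,"ay":0,"az":0}
  ]
}}

```text
t: 9.93
tcp_pos: [431.8, -317.4, 4.0]
orientation: [[-0.341, 0.94, 0.001], [0.94, 0.341, -0.001], [-0.001, 0.001, -1.0]]
force: [-0.4, -0.0, -0.4]
finger_gap: 93.5
gripper_force: 0.0
```

Call:
{"fn": "drive_tool", "kwargs": {
  "commands": [
    {"tx":0,"ty":0,"tz":0,"ax":0,"ay":0,"az":0},
    {"tx":0,"ty":0,"tz":0,"ax":0,"ay":0,"az":0},
    {"tx":0,"ty":0,"tz":0,"ax":0,"ay":0,"az":0},
    {"tx":0,"ty":0,"tz":0,"ax":0,"ay":0,"az":0},
    {"tx":0,"ty":0,"tz":0,"ax":0,"ay":0,"az":0},
    {"tx":0,"ty":0,"tz":0,"ax":0,"ay":0,"az":0},
    {"tx":0,"ty":0,"tz":0,"ax":0,"ay":0,"az":0},
    {"tx":0,"ty":0,"tz":0,"ax":0,"ay":0,"az":0}
  ],
  "fingers": 1,
  "newtons": 50
}}

```text
t: 10.92
tcp_pos: [431.4, -317.1, 3.1]
orientation: [[-0.341, 0.94, -0.0], [0.94, 0.341, 0.0], [0.0, -0.0, -1.0]]
force: [0.2, -0.2, -0.4]
finger_gap: 30.8
gripper_force: 50.0
```

Call:
{"fn": "drive_tool", "kwargs": {
  "commands": [
    {"tx":0,"ty":0,"tz":0,"ax":0,"ay":0,"az":0},
    {"tx":0,"ty":0,"tz":-15,"ax":0,"ay":0,"az":0},
    {"tx":0,"ty":0,"tz":-40,"ax":0,"ay":0,"az":0},
    {"tx":0,"ty":0,"tz":-40,"ax":0,"ay":0,"az":0}
  ]
}}

```text
t: 11.42
tcp_pos: [432.3, -317.9, 45.2]
orientation: [[-0.341, 0.94, 0.003], [0.94, 0.341, -0.002], [-0.003, 0.002, -1.0]]
force: [0.2, -0.5, -1.3]
finger_gap: 30.7
gripper_force: 50.0
```

```bash
python3 - <<'E'
from h import *
M=np.array([507,52.2]);d=np.array([np.cos(np.radians(79.8)),np.sin(np.radians(79.8))])
g=M-d*(100+70); print(g); go(g[0],g[1],42,79.8)
o=observe();print(o['tcp_pos'],o['finger_gap'],o['gripper_force'])
p=camera_params('wrist');a=save('wrist','w2');cv2.imwrite('pics/w2c.png',cv2.resize(a[60:240,180:340,::-1],(530,600)))
for r in masks_of('wrist','blade_mid')[:1]:
    m=r['mask'].astype(np.uint8);print(cv2.minAreaRect(cv2.findNonZero(m)))
E
```

```text
[ 476.89559415 -115.11325335]
shift [175.5 111.    2.8] az 30.11 rows 3.3 tilt [ 0.16 -0.14] t 11.425 yaw 109.91
[ 432.29521309 -317.87816096   45.15981623] 30.684105953803 49.99792993068695
((258.5, 192.0), (278.0, 59.0), 90.0)
```

View pics/w2c.png

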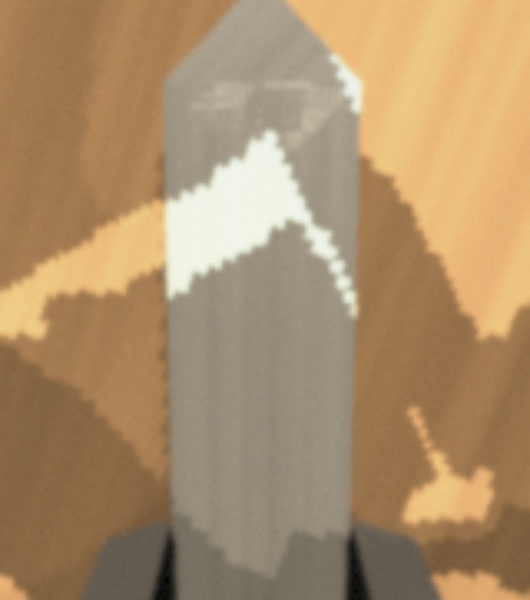

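The blade is held square and centred in the grip, with edges symmetric about column 259. I'll carry it to the front of the mouth.

Call:
{"fn": "drive_tool", "kwargs": {
  "commands": [
    {"tx":175,"ty":111,"tz":0,"ax":0,"ay":0,"az":30.1},
    {"tx":175,"ty":111,"tz":0,"ax":0,"ay":0,"az":30.1},
    {"tx":175,"ty":111,"tz":0,"ax":0,"ay":0,"az":30.1},
    {"tx":175,"ty":111,"tz":0,"ax":0,"ay":0,"az":30.1},
    {"tx":175,"ty":111,"tz":0,"ax":0,"ay":0,"az":30.1},
    {"tx":175,"ty":111,"tz":20,"ax":0,"ay":0,"az":30.1},
    {"tx":175,"ty":111,"tz":34,"ax":0,"ay":0,"az":30.1},
    {"tx":175,"ty":111,"tz":38,"ax":0,"ay":0,"az":30.1}
  ]
}}

```text
t: 12.52
tcp_pos: [475.5, -115.2, 3.9]
orientation: [[0.178, 0.984, -0.002], [0.984, -0.178, 0.001], [0.0, -0.002, -1.0]]
force: [-0.5, 0.2, -2.0]
finger_gap: 30.9
gripper_force: 50.0
```

```bash
python3 - <<'E'
from h import *
M=np.array([507,52.2]);d=np.array([np.cos(np.radians(79.8)),np.sin(np.radians(79.8))])
g=M-d*(100+20); print(g); go(g[0],g[1],4.5,79.8)
o=observe();print(np.round(o['tcp_pos'],1),np.round(o['force'],1))
E
```

```text
[485.74983116 -65.90347296]
shift [50.3  1.3 -0.5] az -0.02 rows 0.8 tilt [-0.11  0.03] t 12.525 yaw 79.78
[ 475.5 -115.2    3.9] [-0.5  0.2 -2. ]
```

Call:
{"fn": "drive_tool", "kwargs": {
  "commands": [
    {"tx":25,"ty":1,"tz":0,"ax":0,"ay":0,"az":0},
    {"tx":45,"ty":1,"tz":0,"ax":0,"ay":0,"az":0},
    {"tx":50,"ty":1,"tz":0,"ax":0,"ay":0,"az":0},
    {"tx":50,"ty":1,"tz":0,"ax":0,"ay":0,"az":0}
  ]
}}

```text
t: 13.02
tcp_pos: [486.1, -66.1, 5.2]
orientation: [[0.177, 0.984, 0.0], [0.984, -0.177, -0.0], [-0.0, 0.0, -1.0]]
force: [-0.7, 0.7, -2.0]
finger_gap: 31.3
gripper_force: 50.0
```

```bash
python3 - <<'E'
from h import *
import pickle
p=camera_params('wrist');o=observe();a=save('wrist','w3');pickle.dump((p,o),open('w3.pkl','wb'))
cv2.imwrite('pics/w3c.png',cv2.resize(a[0:150,150:350,::-1],(800,600),interpolation=cv2.INTER_CUBIC))
print(np.round(o['tcp_pos'],1),np.round(o['force'],1))
E
```

```text
[486.1 -66.1   5.2] [-0.7  0.7 -2. ]
```

View pics/w3c.png

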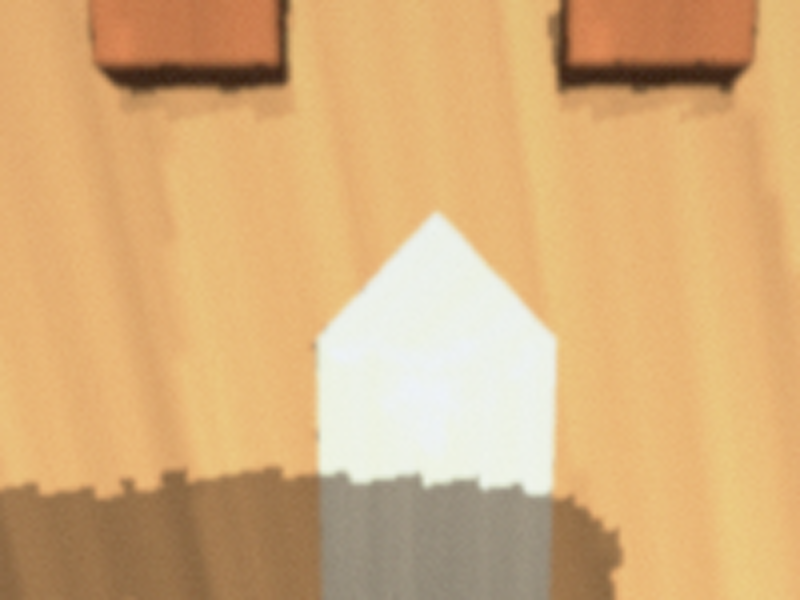

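Lane centre is at crop column 424 and the blade axis at 437, with about 7.6 crop px per mm. The blade is therefore 1.7 mm off to the right, and its tip is about 19 mm short of the mouth. I'll correct and slide in.

Call:
{"fn": "drive_tool", "kwargs": {
  "commands": [
    {"tx":0,"ty":-1.7,"tz":1,"ax":0,"ay":0,"az":0},
    {"tx":8,"ty":-1.7,"tz":1.7,"ax":0,"ay":0,"az":0},
    {"tx":20,"ty":-1.7,"tz":1.7,"ax":0,"ay":0,"az":0},
    {"tx":30,"ty":-1.7,"tz":1.7,"ax":0,"ay":0,"az":0},
    {"tx":40,"ty":-1.7,"tz":1.7,"ax":0,"ay":0,"az":0},
    {"tx":50,"ty":-1.7,"tz":1.7,"ax":0,"ay":0,"az":0},
    {"tx":50,"ty":-1.7,"tz":1.7,"ax":0,"ay":0,"az":0}
  ]
}}

```text
t: 13.95
tcp_pos: [493.3, -15.6, 3.4]
orientation: [[0.176, 0.984, 0.0], [0.984, -0.176, 0.0], [0.0, -0.0, -1.0]]
force: [0.2, -0.4, -1.7]
finger_gap: 30.8
gripper_force: 50.0
```

Call:
{"fn": "drive_tool", "kwargs": {
  "commands": [
    {"tx":10,"ty":0,"tz":0,"ax":0,"ay":0,"az":0},
    {"tx":20,"ty":0,"tz":0,"ax":0,"ay":0,"az":0},
    {"tx":30,"ty":0,"tz":0,"ax":0,"ay":0,"az":0},
    {"tx":40,"ty":0,"tz":0,"ax":0,"ay":0,"az":0},
    {"tx":48,"ty":0,"tz":0,"ax":0,"ay":0,"az":0},
    {"tx":52,"ty":0,"tz":0,"ax":0,"ay":0,"az":0},
    {"tx":52,"ty":0,"tz":0,"ax":0,"ay":0,"az":0}
  ]
}}

```text
t: 14.82
tcp_pos: [502.4, 35.1, 3.4]
orientation: [[0.177, 0.984, -0.0], [0.984, -0.177, -0.0], [-0.0, -0.0, -1.0]]
force: [0.0, -0.8, -1.7]
finger_gap: 31.4
gripper_force: 50.0
```

```bash
python3 - <<'E'
from h import *
import pickle
p=camera_params('wrist');o=observe();a=save('wrist','w4');pickle.dump((p,o),open('w4.pkl','wb'))
cv2.imwrite('pics/w4c.png',cv2.resize(a[:,:,::-1],(800,600),interpolation=cv2.INTER_CUBIC))
print(np.round(o['tcp_pos'],1),np.round(o['force'],1))
E
```

```text
[502.4  35.1   3.4] [ 0.  -0.8 -1.7]
```

View pics/w4c.png

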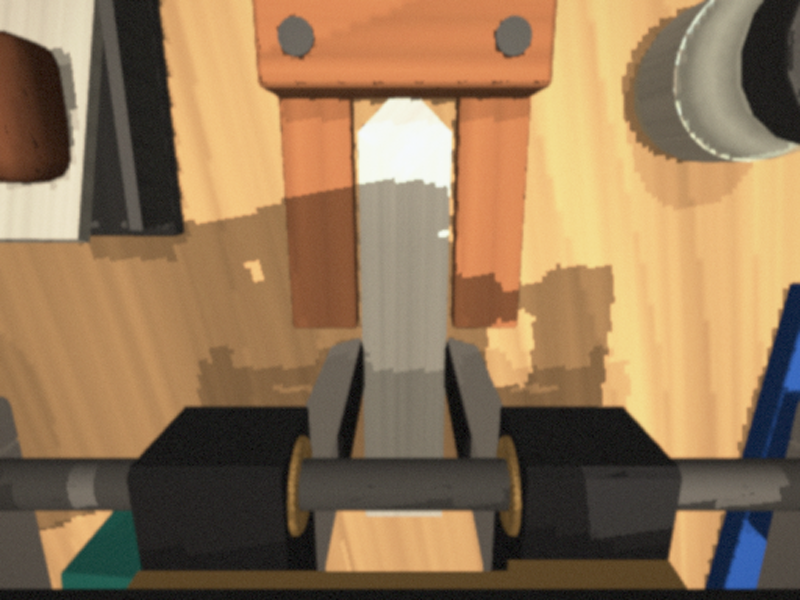

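The blade is in the lane with its tip at the strap edge and no contact force. Next I release, back off behind the tail, close the fingers and push.

Call:
{"fn": "drive_tool", "kwargs": {
  "commands": [
    {"tx":0,"ty":0,"tz":0.3,"ax":0,"ay":0,"az":0},
    {"tx":0,"ty":0,"tz":0.3,"ax":0,"ay":0,"az":0},
    {"tx":0,"ty":0,"tz":0,"ax":0,"ay":0,"az":0},
    {"tx":0,"ty":0,"tz":0,"ax":0,"ay":0,"az":0}
  ],
  "fingers": 0
}}

```text
t: 15.38
tcp_pos: [502.4, 34.9, 3.5]
orientation: [[0.177, 0.984, 0.0], [0.984, -0.177, 0.0], [0.0, 0.0, -1.0]]
force: [-0.6, -0.7, 0.1]
finger_gap: 46.8
gripper_force: 0.0
```

Call:
{"fn": "drive_tool", "kwargs": {
  "commands": [
    {"tx":0,"ty":0,"tz":-20,"ax":0,"ay":0,"az":0},
    {"tx":0,"ty":0,"tz":-40,"ax":0,"ay":0,"az":0},
    {"tx":-40,"ty":0,"tz":-40,"ax":0,"ay":0,"az":0},
    {"tx":-90,"ty":0,"tz":-40,"ax":0,"ay":0,"az":0},
    {"tx":-100,"ty":0,"tz":-40,"ax":0,"ay":0,"az":0},
    {"tx":-100,"ty":0,"tz":-40,"ax":0,"ay":0,"az":0}
  ]
}}

```text
t: 16.12
tcp_pos: [484.7, -63.7, 43.4]
orientation: [[0.178, 0.984, 0.0], [0.984, -0.178, 0.0], [0.0, 0.0, -1.0]]
force: [-0.4, 0.3, 0.2]
finger_gap: 46.7
gripper_force: 0.0
```

Call:
{"fn": "drive_tool", "kwargs": {
  "commands": [
    {"tx":0,"ty":0,"tz":0,"ax":0,"ay":0,"az":0},
    {"tx":0,"ty":0,"tz":0,"ax":0,"ay":0,"az":0},
    {"tx":0,"ty":0,"tz":0,"ax":0,"ay":0,"az":0},
    {"tx":0,"ty":0,"tz":0,"ax":0,"ay":0,"az":0},
    {"tx":0,"ty":0,"tz":20,"ax":0,"ay":0,"az":0},
    {"tx":0,"ty":0,"tz":34,"ax":0,"ay":0,"az":0},
    {"tx":0,"ty":0,"tz":39,"ax":0,"ay":0,"az":0},
    {"tx":0,"ty":0,"tz":39,"ax":0,"ay":0,"az":0}
  ],
  "fingers": 1,
  "newtons": 20
}}

```text
t: 17.12
tcp_pos: [484.7, -63.5, 4.3]
orientation: [[0.177, 0.984, -0.0], [0.984, -0.177, 0.0], [0.0, -0.0, -1.0]]
force: [0.1, 0.3, -0.2]
finger_gap: 0.5
gripper_force: 0.0
```

```bash
python3 - <<'E'
from h import *
M=np.array([507,52.2]);d=np.array([np.cos(np.radians(79.8)),np.sin(np.radians(79.8))])
g=M-d*8; o=observe();v=np.array(o['tcp_pos'])[:2]-M;print('jig',v@d,v@[-d[1],d[0]]);go(g[0],g[1],3.5,79.8)
E
```

```text
jig -117.83862058791739 1.4776648614274122
shift [109.8   1.5   0.8] az 0.01 rows 1.8 tilt [-0.02  0.01] t 17.125 yaw 79.81
```

Call:
{"fn": "drive_tool", "kwargs": {
  "commands": [
    {"tx":12,"ty":0,"tz":0.5,"ax":0,"ay":0,"az":0},
    {"tx":18,"ty":0,"tz":0.5,"ax":0,"ay":0,"az":0},
    {"tx":24,"ty":0,"tz":0.5,"ax":0,"ay":0,"az":0},
    {"tx":31,"ty":0,"tz":0.5,"ax":0,"ay":0,"az":0},
    {"tx":38,"ty":0,"tz":0.5,"ax":0,"ay":0,"az":0},
    {"tx":45,"ty":0,"tz":0.5,"ax":0,"ay":0,"az":0},
    {"tx":52,"ty":0,"tz":0.5,"ax":0,"ay":0,"az":0},
    {"tx":58,"ty":0,"tz":0.5,"ax":0,"ay":0,"az":0}
  ]
}}

```text
t: 18.12
tcp_pos: [495.1, -6.0, 3.9]
orientation: [[0.177, 0.984, 0.0], [0.984, -0.177, -0.0], [-0.0, 0.0, -1.0]]
force: [0.1, -2.9, 1.9]
finger_gap: 0.2
gripper_force: 1.5
```

Call:
{"fn": "drive_tool", "kwargs": {
  "commands": [
    {"tx":6,"ty":0,"tz":0,"ax":0,"ay":0,"az":0},
    {"tx":12,"ty":0,"tz":0,"ax":0,"ay":0,"az":0},
    {"tx":18,"ty":0,"tz":0,"ax":0,"ay":0,"az":0},
    {"tx":24,"ty":0,"tz":0,"ax":0,"ay":0,"az":0},
    {"tx":30,"ty":0,"tz":0,"ax":0,"ay":0,"az":0},
    {"tx":36,"ty":0,"tz":0,"ax":0,"ay":0,"az":0},
    {"tx":39,"ty":0,"tz":0,"ax":0,"ay":0,"az":0},
    {"tx":39,"ty":0,"tz":0,"ax":0,"ay":0,"az":0}
  ]
}}

```text
t: 19.12
tcp_pos: [501.8, 32.3, 3.7]
orientation: [[0.177, 0.984, -0.0], [0.984, -0.177, 0.0], [0.0, -0.0, -1.0]]
force: [-0.6, -0.2, -0.0]
finger_gap: 0.5
gripper_force: 0.0
```

```bash
python3 - <<'E'
from h import *
import pickle
p=camera_params('wrist');o=observe();a=save('wrist','w5');pickle.dump((p,o),open('w5.pkl','wb'))
cv2.imwrite('pics/w5c.png',cv2.resize(a[130:280,160:360,::-1],(800,600),interpolation=cv2.INTER_CUBIC))
print(np.round(o['tcp_pos'],1),np.round(o['force'],1))
E
```

```text
[501.8  32.3   3.7] [-0.6 -0.2 -0. ]
```

View pics/w5c.png

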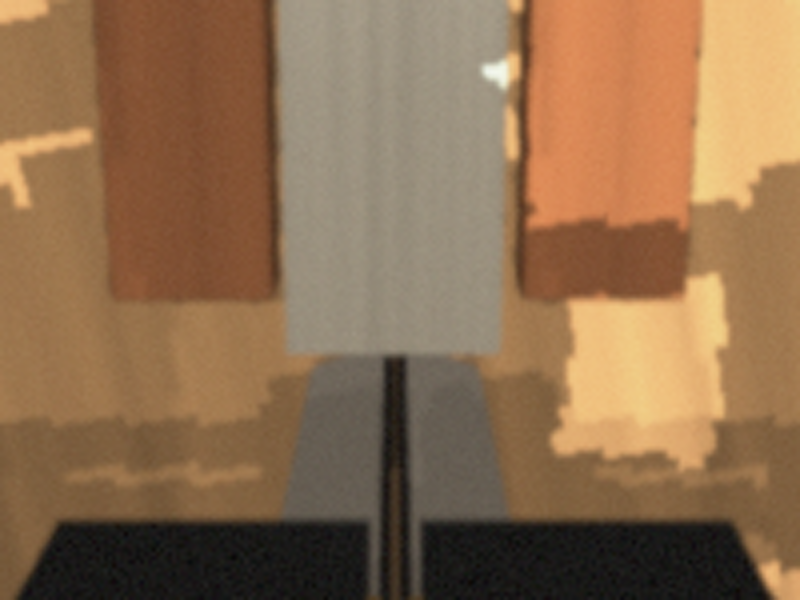

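The tail edge is at crop row 353 and the rail ends at row 298, with the blade centred in the lane.

```bash
python3 - <<'E'
from h import *
import pickle
p,o=pickle.load(open('w5.pkl','rb'));d=np.array([np.cos(np.radians(79.8)),np.sin(np.radians(79.8)),0])
f=lambda x,y,z:pix2w('wrist',(160+x/4,130+y/4),z,p)@d
t=np.array(o['tcp_pos'])@d
print('tail rel tcp',f(395,353,8)-t,'mouth',f(190,298,11)-t,f(605,298,11)-t)
E
```

```text
tail rel tcp 10.619814567245172 mouth 20.13338274565477 20.196594165218826
```

Call:
{"fn": "drive_tool", "kwargs": {
  "commands": [
    {"tx":3,"ty":0,"tz":0,"ax":0,"ay":0,"az":0},
    {"tx":6,"ty":0,"tz":0,"ax":0,"ay":0,"az":0},
    {"tx":8,"ty":0,"tz":0,"ax":0,"ay":0,"az":0},
    {"tx":9,"ty":0,"tz":0,"ax":0,"ay":0,"az":0},
    {"tx":9,"ty":0,"tz":0,"ax":0,"ay":0,"az":0}
  ]
}}

```text
t: 19.8
tcp_pos: [503.5, 40.9, 3.9]
orientation: [[0.177, 0.984, 0.0], [0.984, -0.177, 0.0], [0.0, 0.0, -1.0]]
force: [0.5, 0.2, 0.6]
finger_gap: 0.8
gripper_force: 0.0
```

```bash
python3 - <<'E'
from h import *
p=camera_params('wrist');o=observe();a=save('wrist','w6').astype(float)
# row gradients: columns of blade vs rails (same columns as in w5), edges by max gradient in V / R-B
cv2.imwrite('pics/w6c.png',cv2.resize(a[170:245,200:300,::-1].astype(np.uint8),(800,600),interpolation=cv2.INTER_CUBIC))
print(np.round(o['tcp_pos'],1),np.round(o['force'],1))
E
```

```text
[503.5  40.9   3.9] [0.5 0.2 0.6]
```

View pics/w6c.png

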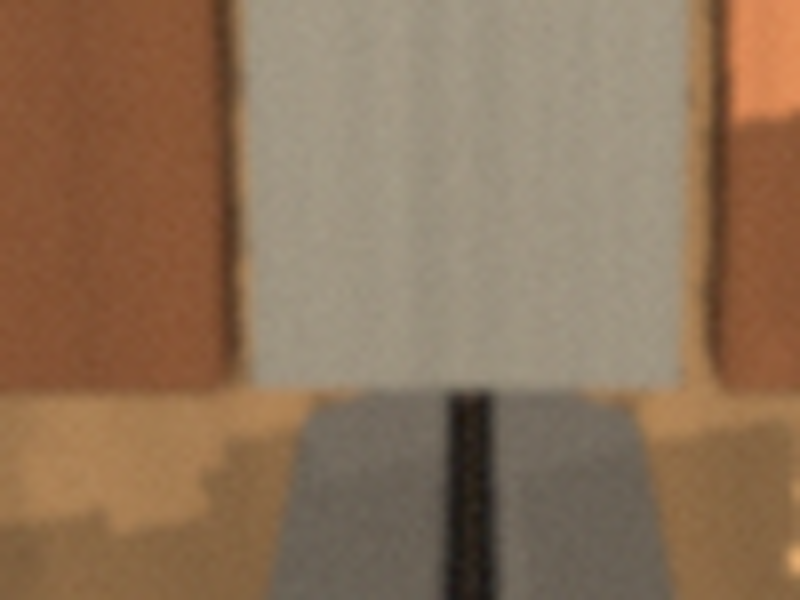

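The tail edge is at crop row 388 and the rail ends at row 390. I'll compute the remaining offset. I've now viewed 11 pictures, one over the limit of 10, so I won't view any more.

```bash
python3 - <<'E'
from h import *
p=camera_params('wrist');d=np.array([np.cos(np.radians(79.8)),np.sin(np.radians(79.8)),0])
f=lambda x,y,z:pix2w('wrist',(200+x/8,170+y/8),z,p)@d
t=np.array(observe()['tcp_pos'])@d
print('tail',f(465,388,8)-t,'mouth',f(120,390,11)-t,f(770,390,11)-t)
E
```

```text
tail 10.370852793379953 mouth 11.297246758680444 11.330219664275802
```

Call:
{"fn": "drive_tool", "kwargs": {
  "commands": [
    {"tx":0.6,"ty":0,"tz":0,"ax":0,"ay":0,"az":0},
    {"tx":1,"ty":0,"tz":0,"ax":0,"ay":0,"az":0},
    {"tx":1,"ty":0,"tz":0,"ax":0,"ay":0,"az":0},
    {"tx":-15,"ty":0,"tz":0,"ax":0,"ay":0,"az":0},
    {"tx":-40,"ty":0,"tz":-20,"ax":0,"ay":0,"az":0},
    {"tx":-50,"ty":0,"tz":-80,"ax":0,"ay":0,"az":0},
    {"tx":-50,"ty":0,"tz":-130,"ax":0,"ay":0,"az":0},
    {"tx":-50,"ty":0,"tz":-130,"ax":0,"ay":0,"az":0}
  ]
}}

```text
t: 20.85
tcp_pos: [496.0, -9.4, 137.3]
orientation: [[0.178, 0.984, 0.007], [0.984, -0.178, -0.001], [0.001, 0.007, -1.0]]
force: [-0.6, 0.7, -1.0]
finger_gap: 0.4
gripper_force: 0.0
```

```bash
python3 - <<'E'
from h import *
p=camera_params('wrist');a=save('wrist','w7');print(np.round(observe()['tcp_pos'],1))
hsv=cv2.cvtColor(a,cv2.COLOR_RGB2HSV);M=np.array([507,52.2,0]);d=np.array([np.cos(np.radians(79.8)),np.sin(np.radians(79.8)),0]);n=np.array([-d[1],d[0],0])
K,R,t=map(np.array,(p['mtx'],p['R'],p['t']))
def prof(lat,z):
    out=[]
    for s in np.arange(-12,12.1,1):
        q=K@(R@(M+d*s+n*(lat+1)+[0,0,z])+t);u=q[:2]/q[2];c=cv2.getRectSubPix(a,(3,1),tuple(u.astype(float))).mean((0,1));out.append(int(c[0]-c[2]))
    return out
for lat,z in [(30,11),(-30,11),(0,8),(8,8),(-8,8)]: print(lat,prof(lat,z))
for r in masks_of('wrist','blade_mid')[:1]:
    m=r['mask'];ys,xs=np.nonzero(m);c=[xs[ys>=ys.max()-2].mean(),ys.max()+.5];v=pix2w('wrist',c,8,p)-M;print(r['confidence'],v@d,v@n)
for r in find_in('top','offcut_mid')[:3]+find_in('top','tray')[:1]+find_in('top','jar')[:1]+find_in('top','plane')[:1]: print(r)
E
```

```text
[495.   -9.2 134.9]
30 [76, 77, 77, 76, 76, 77, 75, 74, 69, 63, 61, 61, 66, 71, 72, 72, 72, 73, 72, 73, 78, 99, 114, 118, 120]
-30 [112, 112, 113, 112, 112, 112, 112, 111, 111, 109, 103, 99, 109, 117, 120, 120, 120, 121, 120, 120, 120, 121, 120, 120, 120]
0 [74, 76, 76, 76, 75, 75, 76, 76, 76, 71, 61, 45, 31, 26, 26, 26, 26, 26, 25, 25, 25, 22, 17, 11, 6]
8 [74, 73, 74, 74, 73, 74, 75, 74, 75, 74, 65, 48, 32, 27, 25, 25, 25, 26, 26, 25, 24, 19, 13, 7, 5]
-8 [74, 75, 78, 79, 77, 74, 74, 74, 71, 66, 58, 44, 31, 26, 25, 25, 25, 25, 25, 21, 14, 10, 6, 5, 5]
0.91 -1.0486812703442856 0.6396136212245982
{'location': [427.0, -299.8, 9.2], 'confidence': 0.65}
{'location': [489.2, 369.2, 57.0], 'confidence': 0.63}
{'location': [496.2, 375.0, 4.8], 'confidence': 0.66}
{'location': [614.3, 118.2, 74.5], 'confidence': 0.5}
{'location': [418.0, 154.7, 34.0], 'confidence': 0.9}
```

```bash
python3 -c "
from rig import *
print(sign_off())"
```

```text
the job is handed in; nothing more can be done
None
```

The job is handed in, with no verdict returned: the offcut stands in the scrap tray, and the pointed blade lies under the strap with its tail measured within about 1 mm of the rail ends and the lane middle. The wide blade, jar and plane were left alone. I viewed 11 pictures, one over the limit of 10.

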